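# Set up the sharpening stone over the water trough

## Task

Get the sharpening station ready for the scraper: lay the wooden stone holder squarely across the middle of the grey water trough, flat on both rims with its two battens down inside the trough, seat the whetstone flat in the holder's bed, and push the sliding stop up snug so that the stone is held between the two stops. The stone chips easily, so set it down rather than drop it, and leave the scraper, the roll of masking tape and the white paint pot where they are.

Things in the scene. Friction and masses are not known exactly. Their poses are not given: they have to be found in the camera images.
- trough: Fixed grey plastic water trough, an open, empty rectangular tub, inside 150 mm long (its x) and 160 mm wide (its y); walls 5 mm, 172 x 182 mm over the rim. Origin: centre of its underside; z up; flat rim at z = 80 mm. The holder spans its y, resting on the two rims at y = +-80 mm.
- trough_rim (a point): Middle of the trough's mouth, at rim height; axes as the trough's.
- holder: Loose stone holder of light wood, 0.39 kg: a board 64 mm wide (its x), 216 mm long (its y) and 18 mm thick on two cross battens 16 mm high, 56 mm long in x, outer faces at y = +-77.5 mm (2.5 mm to spare at each end between the trough's walls). Origin: centre between the battens' feet; z up; board from z = 16 to 34 mm. Grip it across its width at the middle.
- holder_underside (a point): Centre of the board's underside; axes as the holder's. It comes to rest at the height of the trough's rim.
- holder_bed (a point): Where the centre of the stone's underside belongs: on the bed (top of the board), at the holder's x = 0, y = +3, z = 34 mm. Side lips 6 mm high stand 53 mm apart, cut out over the middle 64 mm for the fingers. The fixed stop, 18 mm high, has its inner face 75 mm from here towards +y; the sliding stop is at the -y end.
- stop (a joint): Sliding stop of the holder, in m: 0 when its inner face is 150 mm (the stone's length) from the fixed stop; grows as it opens towards the holder's -y end (range -0.003 to 0.022, starts 0.008 to 0.018). It stays where it is left and takes about 3 N to slide.
- stop_top (a point): Middle of the top of the sliding stop, a wooden block 50 mm wide (holder's x), 12 mm thick (holder's y) and 18 mm high on the bed, 12 mm higher than the side lips. Axes as the holder's.
- whetstone: Loose grey whetstone, a plain block 50 mm wide (its x), 150 mm long (its y), 25 mm high, 0.42 kg, darker below and lighter on top. Origin: centre of its underside; z up. Seated in the bed it stands 19 mm above the side lips.
- scraper: Bystander: filling knife with an orange handle and a steel blade, 190 x 76 x 18 mm, lying on the shut lid of the wooden paint box in the middle of the table (lid top 111 mm above the table). Origin: centre of its underside.
- masking_tape: Bystander: roll of masking tape lying flat, 98 mm across, 25 mm high. Origin: centre of its underside.
- pot: Bystander: small white lidded paint pot, 58 mm across, 52 mm high, standing behind the paint box. Origin: centre of its underside.

How it is judged (in metres and radians):
At the end, for the whole second after the job is handed in: Holder level on both rims, battens inside the trough, within 25 mm of its middle and 0.12 rad of square; whetstone flat in the bed between lips and stops (within 1.8 mm of the bed); sliding stop under 2.5 mm, so the stone has at most 2.5 mm play; both at rest (z of holder in the frame of trough between 0.061 and 0.0665 m and x of holder in the frame of trough between -0.025 and 0.025 m and y of holder in the frame of trough between -0.005 and 0.005 m and angle between the y axis of holder and the y axis of trough, either way round below 0.12 rad and angle between holder's own z axis and vertical below 0.03 rad and z of whetstone in the frame of holder between 0.032 and 0.0358 m and x of whetstone in the frame of holder between -0.004 and 0.004 m and y of whetstone in the frame of holder between -0.001 and 0.006 m and angle between the z axis of whetstone and the z axis of holder, either way round below 0.025 rad and value of joint stop below 0.0025 m and linear speed of each of holder, whetstone below 0.02 m/s); the robot touches nothing.
It fails at once if the whetstone is dropped (it falls at over 0.3 m/s with no finger on it) (contact force between whetstone and the fingers below 0.5 N and linear speed of whetstone above 0.3 m/s).
It fails at once if the scraper, masking tape or paint pot is moved more than 30 mm (distance of any of scraper, masking_tape, pot from where it was at the start of the episode above 0.03 m).
It also fails if it takes over 62 s, if anything falls off the work surface, if the arm or the gripper's body presses on something with over 40 N, if the wrist force passes 120 N, or if a joint passes its speed limit or range.

## Robot

A 6-joint arm with a two-finger parallel gripper is mounted at the origin on the work surface; the furniture and walls round the work are solid. World frame = base frame: x ahead of the robot, y to its left, z up, the work surface at z = 0. Lengths are in mm, angles in rad, forces in N, time in s.
With the tool pointing down it reaches from about 300 to 825 mm from the base axis. Payload 5.4 kg.
Tool frame: the origin (TCP) lies midway between the tips of the shut fingers; the grasp point (between the pads) lies env.grasp_offset behind it (env.grasp_offset is the distance from the TCP to the grasp point, in mm); z points along the fingers, y is the line along which they close (so a half turn about z gives the same grasp; the last joint's range is limited). The gripper opens to 92 mm and grips with 3 to 60 N. Pads are 20 mm wide; open, the fingers measure 128 mm over their backs; the gripper's body (75 mm by 189 mm) begins 69 mm behind the grasp point.
Start: joints at [-1.322, 0.158, 1.597, -0, 1.386, -0.21], TCP at [254.627, -515.53, 214.601] pointing down, gripper open.
Joint ranges: [-2.91, 2.91], [-0.94, 2.29], [0.18, 2.7], [-1.29, 4.43], [0.17, 2.64], [-3, 3]. Speed limits (rad/s): [2.57, 2.57, 3.14, 3.14, 3.14, 3.14].

## Interface

Orientations are given as a unit quaternion [w, x, y, z].
In Python, from bench import env, imaging, hand_in gives the robot as it stands. The module is installed in compiled form; this text tells all that it offers.
- The arm moves only by the tool play_rows, never from a script. Its argument "targets" is a list of rows, each a list of 6 numbers: the shift along the world's x, y, z as a fraction of full scale, then the turn, a rotation vector about the world's x, y, z as a fraction of full scale. In form: [[tx, ty, tz, rx, ry, rz], ...]. A call has 1 to 12 rows; each row is the pose to reach, as a shift and turn from the pose commanded when the call began; what a row does not reach only later rows make up. Full scale, the value 1, is 0.4 m for a shift and pi/4 rad for a turn. A row lasts 1/8 s, in which the tool goes at most 62.5 mm and 10.7 degrees, less where a joint would pass 70% of its speed; a pose out of reach is approached as far as the arm can. A call with a number of a shift or a turn outside -1 to 1 is refused whole. A call with a gripper value outside its range is refused whole. "claw" is the finger opening in mm, from 0 to 91.9, set as the call begins (left out, the last holds). The fingers move at their own pace and stop on an object; the grip force is fixed at half the most. Time passes only in rows, so rows that repeat a pose let the fingers close. It gives the time, the measured TCP pose, the force, the opening and the grip force at its end, in the units of the state.
- env.get_state(): the state, without advancing time (a new reading comes with each control period).
- imaging.camera(name): name is "scene" or "top" or "wrist"; returns a dict with "image" (420x560x3 uint8, blue, green, red), "K" (3x3 intrinsics, pixels), "D" ([k1, k2, p1, p2, k3] as OpenCV has them; the pictures are not rectified), "camera_from_world" (4x4, takes a point from world to camera coordinates). Camera axes: x right, y down, z forward; pixel columns grow to the right and rows downward; lengths in mm; the calibration is good to about 2 mm. A picture is of the moment at which its call begins. There is no depth.
- hand_in(): hands the job in; it is judged then, once.
The state is a dict: "t": time; "joint_pos": joint angles; "dq": joint speeds; "joint_efforts": joint torques, N m; "position": TCP position; "eef_rot": TCP orientation; "force": force on the tool from outside, world axes, zero at the start; "ft_torque": the same for the moment, N m; "width": finger opening in mm; "finger_force": force on a finger pad.
Only numpy, scipy, OpenCV 4.12 (cv2) and the standard library are available. Lean on these libraries where they do the work, as an engineer would, in place of code of your own. Each camera call takes 0.05 s, during which the arm holds its last target. There are 200 camera calls.

## Working session

There is one attempt and no reset: what is moved stays moved. The work goes in short steps, Python scripts to look and compute and a tool call to move; the robot and the scene stay as the last step left them, time stands still between calls to the robot, and variables do not carry over. Pictures are saved under pics/ and viewed, at most 10 in all, crops included, and the job is handed in when it is done.

Besides the shell and the picture viewer there is one more tool, called as a command line: name --pt "numbers of a row" for each row, then --argument value for the rest. play_rows: Moves the arm, as the interface text tells. Its arguments: {"type":"object","properties":{"targets":{"type":"array"},"claw":{"type":"number"}},"required":["targets"]}

```bash
mkdir -p pics
python3 - <<'E'
from bench import env, imaging
import cv2, numpy as np, pickle
d={}
for n in("scene","top","wrist"):
    d[n]=c=imaging.camera(n); cv2.imwrite(f"pics/a_{n}.png",c["image"])
    M=np.array(c["camera_from_world"]);print(n,c["K"][0][0],(-M[:3,:3].T@M[:3,3]).round(),M[2,:3].round(2))
cv2.imwrite("pics/a_all.png",cv2.resize(np.hstack([d["scene"]["image"]]),(800,600)))
pickle.dump(d,open("a.pkl","wb"))
print(env.get_state(),env.grasp_offset)
E
```

```text
scene 444.09558883822 [ 35. 863. 967.] [ 0.37 -0.6  -0.71]
top 468.8598038916052 [ 411.  110. 1120.] [ 0.06  0.01 -1.  ]
wrist 307.42212498087383 [ 329. -479.  384.] [-0.26 -0.13 -0.96]
{'t': 0.15, 'joint_pos': array([-1.32210624e+00,  1.58927034e-01,  1.59791483e+00,  1.97014571e-06,
        1.38623770e+00, -2.10134610e-01]), 'dq': array([-0.00128251, -0.0005999 , -0.00345517, -0.00068347, -0.00033602,
        0.0013216 ]), 'joint_efforts': array([-8.27321783e-04, -3.85918164e+01, -3.22433424e+01,  7.01183779e-02,
        3.51383945e-02, -8.40827670e-05]), 'position': array([ 254.50557549, -515.0648506 ,  213.84642816]), 'eef_rot': array([-7.43333580e-04,  9.73799971e-01,  2.27405067e-01, -1.33631763e-05]), 'force': array([ 0.19336132,  0.44646013, -0.08537733]), 'ft_torque': array([0.04964039, 0.01522116, 0.01042861]), 'finger_force': 0.0, 'width': 92.24001962509058} 18.700000000000003
```

View pics/a_scene.png

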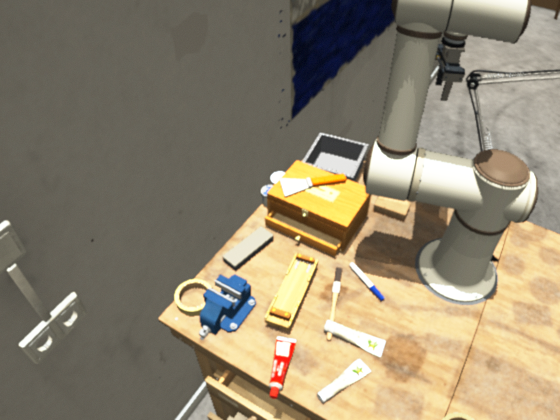

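View pics/a_top.png

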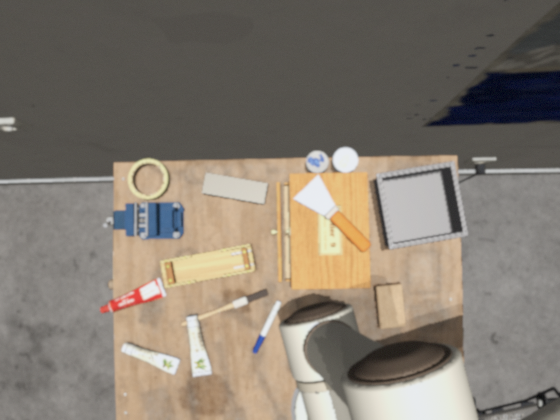

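The scene view shows the holder around (293,290), the stone (248,248) and the trough (335,160). The top view shows the holder at (207,266), the stone at (235,188), the trough at (420,205) and the box with the scraper between them at (330,230). Next I'll take enlarged crops with masks.

```bash
cat > h.py <<'E'
import numpy as np, cv2, pickle
def ray(c,uv):
    p=cv2.undistortPoints(np.array(uv,float).reshape(-1,1,2),np.array(c["K"]),np.array(c["D"])).reshape(-1,2)
    M=np.array(c["camera_from_world"]);R=M[:3,:3]
    return -R.T@M[:3,3],np.c_[p,np.ones(len(p))]@R
def plane(c,uv,z):
    o,d=ray(c,uv); return o+d*((z-o[2])/d[:,2])[:,None]
def tri(c1,p1,c2,p2):
    out=[]
    (o1,D1),(o2,D2)=ray(c1,p1),ray(c2,p2)
    for a,b in zip(D1,D2):
        s=np.linalg.lstsq(np.c_[a,-b],o2-o1,rcond=None)[0]
        P,Q=o1+s[0]*a,o2+s[1]*b; out.append([*(P+Q)/2,np.linalg.norm(P-Q)])
    return np.array(out)
def proj(c,P):
    M=np.array(c["camera_from_world"])
    return cv2.projectPoints(np.array(P,float).reshape(-1,3),cv2.Rodrigues(M[:3,:3])[0],M[:3,3],np.array(c["K"]),np.array(c["D"]))[0].reshape(-1,2)
E
python3 - <<'E'
from h import *
d=pickle.load(open("a.pkl","rb"))
def crop(n,x,y,w,h,W,H): return cv2.resize(d[n]["image"][y:y+h,x:x+w],(W,H),interpolation=cv2.INTER_CUBIC)
a=crop("top",150,165,120,130,390,422); b=crop("top",370,155,105,100,390,371)
# scene: x4 holder/stone
s=crop("scene",215,225,110,110,400,400)
t=crop("scene",290,125,90,60,400,267)
im=np.zeros((600,800,3),np.uint8)
im[:300,:277]=crop("top",150,165,120,130,277,300); im[:300,290:605]=crop("top",370,155,105,100,315,300)
im[300:,:300]=crop("scene",215,225,110,110,300,300); im[300:567,310:710]=t
cv2.imwrite("pics/b.png",im)
E
```

```text
(no output)
```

View pics/b.png

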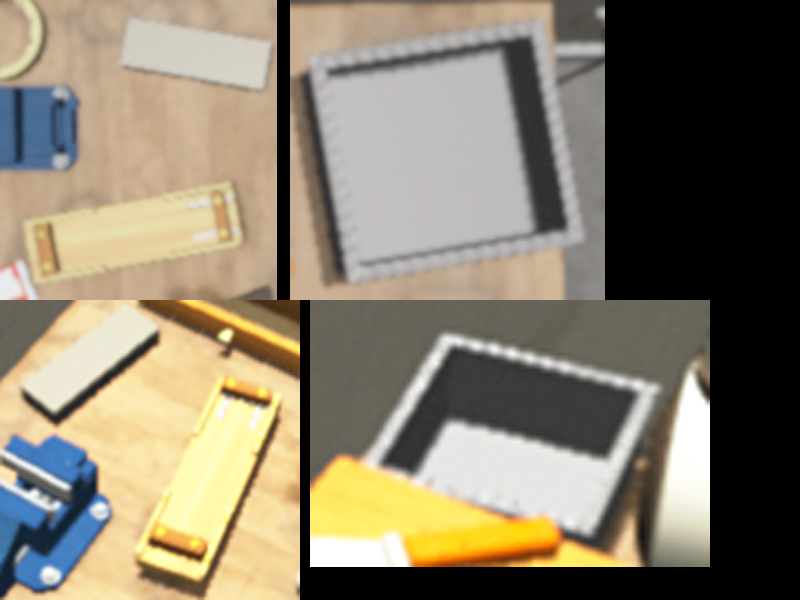

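The crop shows the stone's top corners, the holder's (light slots by the right-hand, -y end stop, so probably the sliding one) and the trough rim. I'll triangulate these corners.

Run:
```python
from h import *
np.set_printoptions(suppress=True,precision=1)
d=pickle.load(open("a.pkl","rb"));T,S=d["top"],d["scene"]
def mk(p,s,o,off): return (np.array(p,float)-o)/s+off-0.5+.5/s
t=lambda p:mk(p,120/120*277/120,(0,0),(150,165)); s=lambda p:mk(p,300/110,(0,300),(215,225))
tt=lambda p:mk(p,3,(290,0),(370,155)); st=lambda p:mk(p,4.444,(310,300),(290,125))
def rep(n,tp,sp,z,tz):
    print(n,"tri\n",tri(T,tp[:len(sp)],S,sp)); P=plane(T,tp,z)
    for nm,Q in(("top",P),("scene",plane(S,sp,z))):
        Q=Q[:,:2]; print(nm,Q.mean(0)); 
        if len(Q)==4:
            v=Q[0]+Q[3]-Q[1]-Q[2];w=Q[0]+Q[1]-Q[2]-Q[3]
            print(" len",np.linalg.norm(v)/2,np.linalg.norm(w)/2,"ang",np.degrees(np.arctan2(-v[0],v[1])),np.degrees(np.arctan2(w[1],w[0])))
rep("stone",t([(128,18),(273,41),(265,90),(121,65)]),s([(25,385),(125,307),(158,332),(57,412)]),25,0)
rep("holder",t([(24,219),(231,182),(243,243),(37,281)]),s([(140,562),(222,376),(281,398),(200,578)]),38,0)
a=tt([(542,20),(583,238),(347,282),(310,55)]);rep("trough",a,st([(443,334),(660,385)]),80,0)
# image-side: mask-based rects in top view
for n,(x,y,w,h),f in(("stone",(195,165,80,45),lambda v:(v[...,1]<45)&(v[...,2]>100)),("holder",(150,235,115,60),lambda v:(v[...,1]>95)&(v[...,2]>150))):
    v=cv2.cvtColor(T["image"][y:y+h,x:x+w],cv2.COLOR_BGR2HSV);m=f(v).astype(np.uint8)
    c=max(cv2.findContours(m,0,1)[0],key=cv2.contourArea);b=cv2.boxPoints(cv2.minAreaRect(c))+(x,y)
    print(n,b.tolist(),plane(T,b,25 if n=="stone" else 38).mean(0))
print(plane(T,tt([(310,55),(542,20),(583,238),(347,282)]),80))
```

```text
stone tri
 [[562.5 305.8  26.4   2. ]
 [538.4 159.2  17.2   1.5]
 [489.5 168.9  15.5   4.1]
 [515.9 314.5  23.8   0.7]]
top [525.7 236.6]
 len 149.93827300737465 49.65027102822719 ang -10.624500532431563 -9.5514855419946
scene [524.9 240.5]
 len 141.79196493625022 48.676539785626424 ang -11.429863805484253 -13.112146510344349
holder tri
 [[358.5 414.   25.7   4.2]
 [395.2 202.4  39.    1.2]
 [334.3 192.   33.    1.9]
 [299.8 401.5  31.8   3.8]]
top [347.1 301. ]
 len 211.31450632505164 62.66658502835842 ang 9.365365972586785 10.86374688566917
scene [345.5 305.6]
 len 216.67961231676622 58.47261698715995 ang 10.30195409208473 9.619228955415162
trough tri
 [[ 572.  -262.1   81.4    3.5]
 [ 405.5 -287.    83.1    2. ]]
top [ 475.5 -186.6]
 len 168.36057272043317 179.7884653631537 ang -82.0268256666964 -81.66546213892208
scene [ 490.2 -277.4]
stone [[200.55999755859375, 192.92000007629395], [204.57599639892578, 170.83200025558472], [267.9360046386719, 182.35200309753418], [263.92000579833984, 204.44000244140625]] [526.3 238.3  25. ]
holder [[164.15999794006348, 262.11999893188477], [172.1399974822998, 260.9799995422363], [175.3199977874756, 283.2400016784668], [167.33999824523926, 284.38000106811523]] [330.4 389.2  38. ]
[[ 547.1  -86.5   80. ]
 [ 570.7 -263.4   80. ]
 [ 406.4 -287.8   80. ]
 [ 377.9 -108.9   80. ]]
```

play_rows --pt "0.49 0.875 0.2 0 0 0.8" --pt "0.49 0.875 0.2 0 0 0.8" --pt "0.49 0.875 0.2 0 0 0.8" --pt "0.49 0.875 0.2 0 0 0.8" --pt "0.49 0.875 0.2 0 0 0.8" --pt "0.49 0.875 0.2 0 0 0.8" --pt "0.49 0.875 0.2 0 0 0.8" --pt "0.49 0.875 0.2 0 0 0.8" --pt "0.49 0.875 0.2 0 0 0.8" --claw 91.9

```text
t: 1.27
position: [450.2, -166.1, 294.1]
eef_rot: [-0.0, 0.856, 0.517, -0.0]
force: [-0.4, 0.5, -0.2]
width: 91.9
finger_force: 0.0
```

Run:
```python
from bench import imaging
import pickle,cv2
c=imaging.camera("wrist");pickle.dump(c,open("w1.pkl","wb"));cv2.imwrite("pics/w1.png",c["image"])
```

play_rows --pt "-0.1 1 0.05 0 0 0.84" --pt "-0.1 1 0.05 0 0 0.84" --pt "-0.1 1 0.05 0 0 0.84" --pt "-0.1 1 0.05 0 0 0.84" --pt "-0.1 1 0.05 0 0 0.84" --pt "-0.1 1 0.05 0 0 0.84" --pt "-0.1 1 0.05 0 0 0.84" --pt "-0.1 1 0.05 0 0 0.84" --pt "-0.1 1 0.05 0 0 0.84"

```text
t: 2.45
position: [411.0, 233.0, 314.2]
eef_rot: [0.0, 0.643, 0.766, -0.001]
force: [0.9, -0.6, -0.4]
width: 92.2
finger_force: 0.0
```

Run:
```python
from bench import imaging
import pickle,cv2,numpy as np
c=imaging.camera("wrist");pickle.dump(c,open("w2.pkl","wb"))
a=cv2.imread("pics/w1.png");cv2.imwrite("pics/c.png",cv2.resize(np.vstack([a,c["image"]]),(400,600))); cv2.imwrite("pics/w2.png",c["image"])
M=np.array(c["camera_from_world"]);print(-M[:3,:3].T@M[:3,3])
```

```text
[396.69324071 315.0450586  483.97634117]
```

View pics/w2.png

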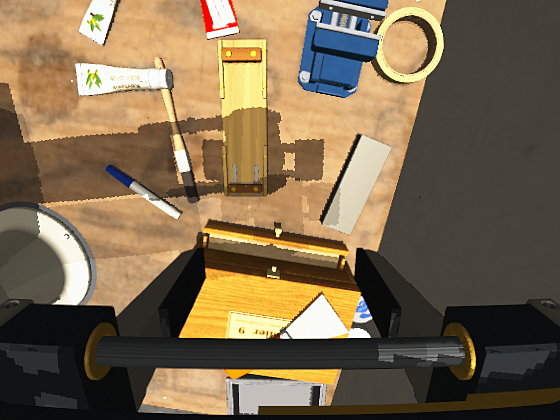

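The wrist view shows the holder at (243,118), with the railed sliding stop at the bottom (-y) end around (245,188), and the stone at (355,184). An enlarged crop will give accurate corners.

Run:
```python
import cv2,numpy as np
a=cv2.imread("pics/w2.png")[30:245,195:400];b=cv2.imread("pics/w1.png")
cv2.imwrite("pics/d.png",cv2.resize(a,None,fx=2.75,fy=2.75,interpolation=cv2.INTER_CUBIC))
cv2.imwrite("pics/w1b.png",b)
```

```text
(no output)
```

View pics/d.png

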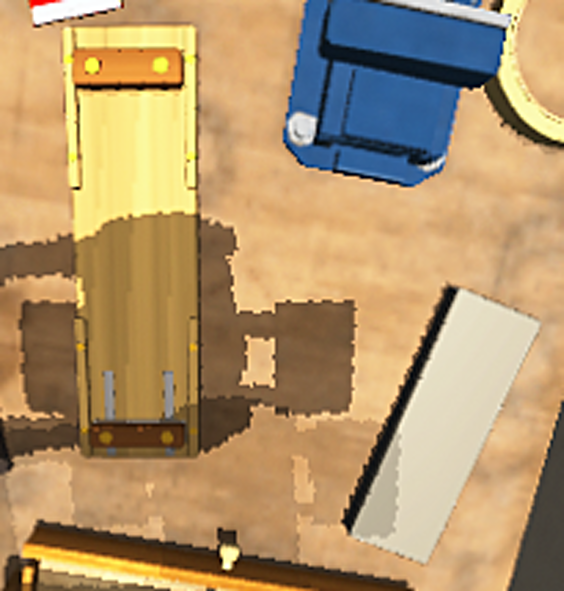

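View pics/w1b.png

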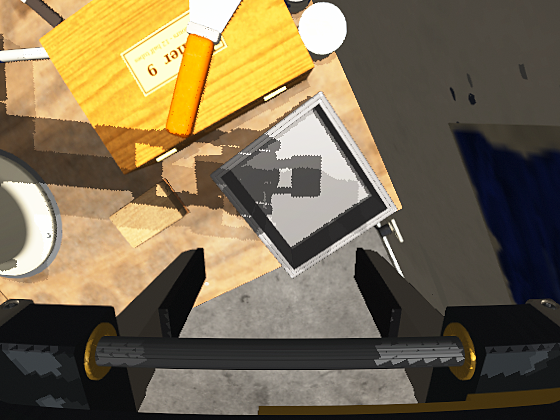

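The crop shows the holder corners (64,26), (195,26), (83,456) and (199,456), and the stone's top corners (458,286), (541,322), (427,564) and (350,536). In the earlier view the trough rim corners are (322,92), (402,210), (292,277) and (214,179).

Run:
```python
from h import *
np.set_printoptions(suppress=True,precision=1)
d=pickle.load(open("a.pkl","rb"));T=d["top"];W1=pickle.load(open("w1.pkl","rb"));W2=pickle.load(open("w2.pkl","rb"))
mk=lambda p,s,off:np.array(p,float)/s+off-0.5+.5/s
t=lambda p:mk(p,277/120,(150,165)); w=lambda p:mk(p,2.75,(195,30))
tt=lambda p:mk(np.array(p)-(290,0),3,(370,155))
# order: +y+x, -y+x, -y-x, +y-x
def rep(n,tp,wc,wp,z):
    print(n,"tri",*tri(T,tp,wc,wp).tolist(),tri(T,tp,wc,wp).mean(0),sep="\n")
    for nm,Q in(("top",plane(T,tp,z)),("wrist",plane(wc,wp,z))):
        Q=Q[:,:2];v=Q[0]+Q[3]-Q[1]-Q[2];u=Q[0]+Q[1]-Q[2]-Q[3]
        print(nm,Q.mean(0),np.linalg.norm(v)/2,np.linalg.norm(u)/2,np.degrees(np.arctan2(-v[0],v[1])),np.degrees(np.arctan2(u[1],u[0])))
rep("stone",t([(128,18),(273,41),(265,90),(121,65)]),W2,w([(541,322),(427,564),(350,536),(458,286)]),25)
rep("holder",t([(24,219),(231,182),(243,243),(37,281)]),W2,w([(195,26),(199,456),(83,456),(64,26)]),34)
rep("trough",tt([(310,55),(542,20),(583,238),(347,282)]),W1,np.array([(322,92),(402,210),(292,277),(214,179.)]),80)
print(plane(W2,w([(76,70),(183,70),(91,436),(185,436),(135,424),(135,446)]),52))
```

```text
stone
tri
[563.6522267345241, 306.5942466997717, 27.780888422606978, 1.379141198664682]
[538.1554569616592, 159.10245828765693, 19.40242582693125, 1.6426955381191846]
[488.83545442433854, 168.2502663887933, 19.66839046752216, 3.160839189790958]
[517.1330629481591, 316.3448480719611, 17.916187814653824, 2.686841558330263]
[526.9 237.6  21.2   2.2]
top [525.7 236.6] 149.93827300737465 49.65027102822719 -10.624500532431563 -9.5514855419946
wrist [527. 239.] 148.8247045972388 49.33407181344027 -10.654462512404121 -11.254907304346261
holder
tri
[359.28430401133346, 417.438855076574, 18.87574350060612, 1.9061164766122378]
[395.4037386191593, 203.02747131240778, 29.305765338394934, 1.691910827782726]
[333.04600478411214, 191.94193951205125, 29.13311994477084, 0.2704471479554396]
[296.39644444176747, 404.152683277021, 25.38953601240806, 4.088396809350608]
[346.  304.1  25.7   2. ]
top [346.8 301.7] 212.09602004706912 62.898347612779894 9.365365972586778 10.863746885669197
wrist [346.7 304.1] 213.82180661887577 63.49934091358392 9.821812088978318 9.662105270158143
trough
tri
[547.6956490146572, -87.0348901718111, 77.45736262318457, 0.6020113618386643]
[562.6721817334987, -240.04731071247545, 141.45142959660674, 3.859219509160327]
[406.0418941936572, -287.50243477767265, 78.89228009046352, 1.4422051595350063]
[375.85282165171327, -116.41024000664359, 54.396198545196114, 4.886327936545818]
[ 473.1 -182.7   88.     2.7]
top [ 475.5 -186.6] 179.78846536315373 168.36057272043317 8.334537861077939 7.973174333303604
wrist [ 478.4 -189.2] 176.5956267013112 170.97077917826266 8.97647815315557 8.30742896547948
[[309.2 382.6  52. ]
 [358.8 390.9  52. ]
 [338.9 209.5  52. ]
 [387.4 218.   52. ]
 [360.7 219.8  52. ]
 [362.4 208.2  52. ]]
```

play_rows --pt "-0.16 0.172 -0.3 0 0 0" --pt "-0.16 0.172 -0.5 0 0 0" --pt "-0.16 0.172 -0.5 0 0 0" --pt "-0.16 0.172 -0.55 0 0 0" --pt "-0.16 0.172 -0.65 0 0 0" --pt "-0.16 0.172 -0.73 0 0 0" --pt "-0.16 0.172 -0.766 0 0 0" --pt "-0.16 0.172 -0.766 0 0 0" --pt "-0.16 0.172 -0.766 0 0 0"

```text
t: 3.62
position: [348.1, 303.6, 9.6]
eef_rot: [0.001, 0.642, 0.766, 0.001]
force: [0.0, -0.0, -0.6]
width: 91.9
finger_force: 0.0
```

play_rows --pt "0 0 0 0 0 0" --pt "0 0 0 0 0 0" --pt "0 0 0 0 0 0" --pt "0 0 0 0 0 0" --pt "0 0 0 0 0 0" --claw 40

```text
t: 4.25
position: [346.9, 303.5, 8.6]
eef_rot: [0.0, 0.642, 0.767, 0.0]
force: [-0.0, -0.5, 4.2]
width: 63.8
finger_force: 30.0
```

play_rows --pt "0 0 0.12 0 0 0" --pt "0 0 0.27 0 0 0" --pt "0 0 0.42 0 0 0" --pt "0.05 -0.1 0.5 0 0 0" --pt "0.1 -0.25 0.5 0 0 0" --pt "0.15 -0.4 0.5 0 0 0" --pt "0.2 -0.55 0.5 0 0 0" --pt "0.25 -0.7 0.5 0 0 0" --pt "0.28 -0.85 0.5 0 0 0" --pt "0.3 -0.98 0.5 0 0 0" --pt "0.3 -0.98 0.5 0 0 0" --pt "0.3 -0.98 0.5 0 0 0"

```text
t: 5.75
position: [465.8, -87.9, 207.0]
eef_rot: [-0.001, 0.642, 0.766, -0.0]
force: [-0.6, 0.1, -4.5]
width: 64.0
finger_force: 30.0
```

Run:
```python
from bench import imaging,env
import pickle,cv2,numpy as np
d={n:imaging.camera(n) for n in("wrist","top","scene")};pickle.dump(d,open("e.pkl","wb"))
cv2.imwrite("pics/e.png",np.vstack([cv2.resize(d["wrist"]["image"],(400,300)),cv2.resize(d["top"]["image"],(400,300))]))
print(env.get_state()["position"],env.get_state()["width"])
```

```text
[466.25332691 -87.27555894 207.74923093] 64.01331090949442
```

View pics/e.png

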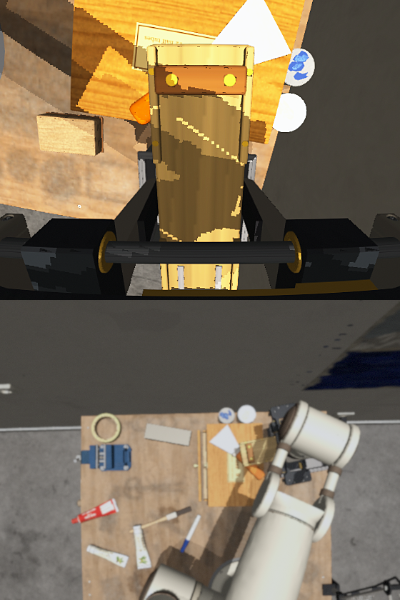

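The view shows the holder firmly held and roughly level, with its fixed stop towards +y at (200,80). Batten clearance is tight, so I'll refine the trough and holder edges with subpixel line fits.

```bash
cat >> h.py <<'E'
def edge(c,a,b,w=4,f=(.12,.88),sgn=0):
    """max-gradient line near segment a-b; sgn +1: brighter towards left normal n=(-dy,dx)"""
    g=cv2.GaussianBlur(c["image"],(0,0),.7).astype(np.float32).sum(2)
    a,b=np.array(a,float),np.array(b,float);t=(b-a)/np.linalg.norm(b-a);n=np.array([-t[1],t[0]])
    s=np.arange(-w,w+.01,.2);pts=[]
    for k in np.linspace(*f,40):
        q=(a+k*(b-a)+s[:,None]*n).astype(np.float32)
        v=cv2.remap(g,q[:,0][:,None],q[:,1][:,None],cv2.INTER_LINEAR)[:,0]
        dv=np.gradient(v);dv=np.abs(dv) if sgn==0 else sgn*dv
        pts.append(q[np.argmax(dv)])
    pts=np.array(pts);keep=np.ones(len(pts),bool)
    for _ in range(6):
        l=cv2.fitLine(pts[keep],cv2.DIST_HUBER,0,.01,.01).ravel()
        r=np.abs((pts-l[2:])@np.array([-l[1],l[0]]));keep=r<max(.35,2*np.median(r))
    return l,np.median(r[keep]),keep.mean()
def corners(c,P,**k):
    L=[edge(c,P[i],P[(i+1)%4],**k) for i in range(4)];out=[]
    for i in range(4):
        l,m=L[i-1][0],L[i][0]
        s=np.linalg.solve(np.c_[l[:2],-m[:2]],m[2:]-l[2:]);out.append(l[2:]+s[0]*l[:2])
    return np.array(out),[(round(float(x[1]),2),round(float(x[2]),2)) for x in L]
def rect(Q):
    Q=Q[:,:2];v=Q[0]+Q[3]-Q[1]-Q[2];u=Q[0]+Q[1]-Q[2]-Q[3]
    return [round(float(x),1) for x in(*Q.mean(0),np.linalg.norm(v)/2,np.linalg.norm(u)/2,np.degrees(np.arctan2(-v[0],v[1])),np.degrees(np.arctan2(u[1],u[0])))]
E
python3 - <<'E'
from h import *
np.set_printoptions(suppress=True,precision=1)
d=pickle.load(open("a.pkl","rb"));T=d["top"];W1=pickle.load(open("w1.pkl","rb"));W2=pickle.load(open("w2.pkl","rb"));E=pickle.load(open("e.pkl","rb"))["wrist"]
mk=lambda p,s,off:np.array(p,float)/s+off-0.5+.5/s
w=lambda p:mk(p,2.75,(195,30));t=lambda p:mk(p,277/120,(150,165))
tt=lambda p:mk(np.array(p)-(290,0),3,(370,155))
tc=None
for n,c,P,z in(("troughT",T,tt([(310,55),(542,20),(583,238),(347,282)]),80),("troughW",W1,np.array([(322,92),(402,210),(292,277),(214,179.)]),80),
  ("holdT",T,t([(24,219),(231,182),(243,243),(37,281)]),34),("holdW",W2,w([(195,26),(199,456),(83,456),(64,26)]),34),
  ("stoneT",T,t([(128,18),(273,41),(265,90),(121,65)]),25),("stoneW",W2,w([(541,322),(427,564),(350,536),(458,286)]),25)):
  for s in(0,1):
    for wd in (2.5,):
      q,info=corners(c,P,w=wd,sgn=s);print(n,s,rect(plane(c,q,z)),info,np.abs(q-P).max().round(1))
# tilt check in hand: +y end of board
P=np.array([(150,45),(245,45)],float)*1.4
for z in(223,228,233,238,243): 
    Q=plane(E,P,z);print(z,Q[:,:2].tolist(),np.linalg.norm(Q[0]-Q[1]))
E
```

```text
troughT 0 [477.4, -186.0, 181.4, 161.3, 6.8, 8.5] [(0.64, 0.9), (0.18, 0.75), (0.0, 0.6), (0.13, 0.88)] 2.7
troughT 1 [475.5, -186.2, 181.3, 167.9, 8.0, 8.5] [(0.22, 0.82), (0.15, 0.72), (0.14, 0.78), (0.13, 0.88)] 1.3
troughW 0 [476.1, -188.6, 174.7, 170.3, 8.5, 10.6] [(0.08, 0.7), (0.18, 0.85), (0.39, 0.75), (0.54, 0.78)] 4.1
troughW 1 [477.2, -187.7, 176.2, 167.9, 8.4, 9.7] [(0.07, 0.72), (0.19, 0.85), (0.17, 0.6), (0.48, 0.78)] 4.0
holdT 0 [345.1, 302.9, 214.4, 63.1, 10.0, 10.9] [(0.17, 0.78), (0.21, 0.9), (0.26, 0.8), (0.24, 0.7)] 1.3
holdT 1 [345.1, 302.8, 214.3, 63.2, 9.9, 11.0] [(0.15, 0.78), (0.21, 0.9), (0.27, 0.82), (0.2, 0.85)] 1.4
holdW 0 [348.4, 303.3, 215.7, 59.8, 9.9, 9.7] [(0.18, 0.8), (0.0, 0.97), (0.15, 0.57), (0.0, 1.0)] 2.5
holdW 1 [345.9, 304.4, 212.6, 64.0, 9.9, 9.7] [(0.15, 0.8), (0.0, 0.8), (0.25, 0.68), (0.0, 1.0)] 0.8
stoneT 0 [526.4, 237.9, 148.5, 48.2, -11.2, -10.7] [(0.12, 0.9), (0.18, 0.82), (0.19, 0.75), (0.13, 0.88)] 1.0
stoneT 1 [526.4, 237.9, 148.5, 48.2, -11.2, -10.7] [(0.12, 0.9), (0.18, 0.82), (0.19, 0.75), (0.13, 0.88)] 1.0
stoneW 0 [526.6, 239.0, 148.1, 48.5, -11.0, -10.7] [(0.19, 0.85), (0.11, 0.85), (0.11, 0.93), (0.13, 0.88)] 0.6
stoneW 1 [526.6, 239.0, 148.1, 48.5, -11.0, -10.6] [(0.19, 0.85), (0.1, 0.88), (0.11, 0.93), (0.13, 0.88)] 0.6
223 [[414.87064230913165, 13.854121845414202], [475.5127674324664, 24.49275085924591]] 61.56823667093387
228 [[416.0630318277075, 13.198825308016009], [474.7367620397051, 23.492132927324686]] 59.5697809189861
233 [[417.2554213462834, 12.543528770617808], [473.9607566469438, 22.491514995403463]] 57.571325167038225
238 [[418.44781086485926, 11.888232233219611], [473.1847512541826, 21.490897063482237]] 55.57286941509045
243 [[419.6402003834351, 11.232935695821414], [472.4087458614213, 20.490279131561014]] 53.574413663142685
```

Run:
```python
import pickle,cv2
E=pickle.load(open("e.pkl","rb"))["wrist"]["image"][40:420,180:380]
s=cv2.resize(E,None,fx=2,fy=1.5,interpolation=cv2.INTER_CUBIC);cv2.imwrite("pics/f.png",s)
```

```text
(no output)
```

View pics/f.png

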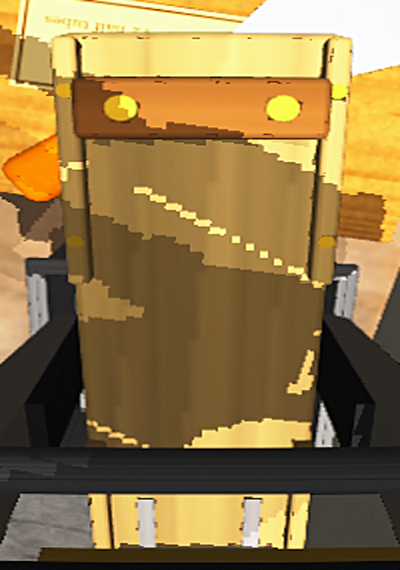

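The crop shows the holder's +y end lip corners at (54,38) and (351,38), and the board's edges near the -y end at (90,520) and (309,520).

Run:
```python
from h import *
np.set_printoptions(suppress=True,precision=1)
E=pickle.load(open("e.pkl","rb"))["wrist"]
f=lambda p:np.array(p,float)/(2,1.5)+(180,40)
for nm,P,W in(("+y",f([(54,38),(351,38)]),64),("cut",f([(76,300),(324,300)]),64),("-y",f([(90,520),(309,520)]),64)):
    o,d=ray(E,P); # z where horizontal separation = W
    z=o[2]-W/np.linalg.norm(d[0]/-d[0,2]-d[1]/-d[1,2]); print(nm,z,plane(E,P,z).mean(0))
```

```text
+y 233.9426319838738 [447.8  16.8 233.9]
cut 229.58210258224008 [461.6 -64.3 229.6]
-y 238.32531098672126 [ 477.  -151.8  238.3]
```

play_rows --pt "0.024 -0.15 0 0 0 -0.038" --pt "0.024 -0.245 0 0 0 -0.038" --pt "0.024 -0.245 -0.12 0 0 -0.038" --pt "0.024 -0.245 -0.24 0 0 -0.038" --pt "0.024 -0.245 -0.286 0 0 -0.038" --pt "0.024 -0.245 -0.286 0 0 -0.038" --pt "0.024 -0.245 -0.286 0 0 -0.038"

```text
t: 6.78
position: [477.3, -186.7, 95.2]
eef_rot: [0.001, 0.653, 0.757, 0.0]
force: [0.0, -1.3, -4.2]
width: 63.9
finger_force: 30.0
```

play_rows --pt "0 0 -0.01 0 0 0" --pt "0 0 -0.02 0 0 0" --pt "0 0 -0.03 0 0 0" --pt "0 0 -0.03 0 0 0"

```text
t: 7.28
position: [475.9, -186.5, 81.3]
eef_rot: [-0.0, 0.654, 0.757, -0.0]
force: [0.3, -0.5, -4.2]
width: 63.8
finger_force: 30.0
```

Run:
```python
from bench import env
s=env.get_state();print(s["position"],s["force"],s["ft_torque"])
```

```text
[ 475.88575148 -186.53120947   81.34064844] [ 0.32237513 -0.46334995 -4.18069547] [ 0.00276635 -0.07495655 -0.00611788]
```

play_rows --pt "0 0 -0.01 0 0 0" --pt "0 0 -0.018 0 0 0" --pt "0 0 -0.022 0 0 0" --pt "0 0 -0.024 0 0 0" --pt "0 0 -0.024 0 0 0"

```text
t: 7.9
position: [476.1, -186.7, 72.6]
eef_rot: [-0.0, 0.654, 0.757, -0.0]
force: [-4.1, 0.8, 3.0]
width: 64.2
finger_force: 30.0
```

play_rows --pt "0 0 0 0 0 0" --pt "0 0 0 0 0 0" --pt "0 0 0 0 0 0" --pt "0 0 0.1 0 0 0" --pt "0 0 0.25 0 0 0" --pt "0 0 0.4 0 0 0" --pt "0 -0.2 0.55 0 0 0" --pt "0 -0.2 0.55 0 0 0" --pt "0 -0.2 0.55 0 0 0" --claw 84

```text
t: 9.02
position: [476.8, -268.9, 294.1]
eef_rot: [0.002, 0.655, 0.756, -0.0]
force: [-0.5, 0.4, -0.7]
width: 84.2
finger_force: 0.0
```

Run:
```python
from bench import imaging,env
import pickle,cv2,numpy as np
d={n:imaging.camera(n) for n in("wrist","scene")};pickle.dump(d,open("g.pkl","wb"))
cv2.imwrite("pics/g.png",d["wrist"]["image"]);cv2.imwrite("pics/gs.png",d["scene"]["image"])
print(env.get_state()["position"],env.get_state()["width"])
```

```text
[ 476.04382553 -266.01089508  291.22868834] 84.0138901997072
```

View pics/g.png

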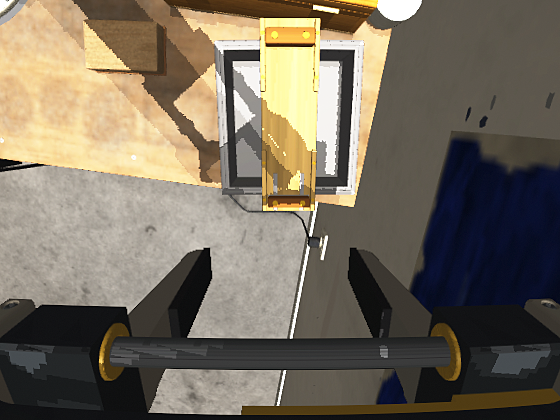

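The wrist view shows the holder lying across the middle of the trough, square, with its end stops at (290,36) and (288,203). The stone is near the wall, so I'll check the wall's x by triangulating the blue poster corner before going there, along with the stop opening.

Run:
```python
from h import *
np.set_printoptions(suppress=True,precision=1)
d=pickle.load(open("a.pkl","rb"));g=pickle.load(open("g.pkl","rb"))["wrist"]
hsv=cv2.cvtColor(d["top"]["image"],cv2.COLOR_BGR2HSV);m=((hsv[...,0]>105)&(hsv[...,0]<135)&(hsv[...,1]>150)).astype(np.uint8)
m[150:]=0;y,x=np.nonzero(m);i=x.argmin();print("top poster leftmost",x[i],y[i])
pt=[(x[i],y[i])]
hs=cv2.cvtColor(d["scene"]["image"],cv2.COLOR_BGR2HSV);m=((hs[...,0]>105)&(hs[...,0]<135)&(hs[...,1]>150)).astype(np.uint8);m[150:]=0;m[:,400:]=0
y,x=np.nonzero(m);i=(y-x).argmax();print("scene lower-left",x[i],y[i])
print(tri(d["top"],pt,d["scene"],[(x[i],y[i])]))
print("table edge",plane(d["top"],[(240,158)],0))
q,info=corners(g,np.array([(319,20),(312,211),(265,211),(262,18.)]),w=3);print("holder",rect(plane(g,q,98)),info)
print("sliding stop in/out, fixed in/out",plane(g,[(288,196),(288,207),(290,45),(290,28)],116))
```

```text
top poster leftmost 432 123
scene lower-left 293 115
[[ 637.9 -189.8  168.8    0.1]]
table edge [[600.5 226.2   0. ]]
holder [476.3, -186.3, 214.6, 61.6, 8.0, 8.3] [(1.08, 0.72), (0.0, 1.0), (0.72, 0.62), (0.11, 0.95)]
sliding stop in/out, fixed in/out [[ 486.9 -269.6  116. ]
 [ 488.9 -282.8  116. ]
 [ 465.1 -111.1  116. ]
 [ 462.7  -95.2  116. ]]
```

play_rows --pt "0.02 0.15 -0.05 0 0 -0.1" --pt "0.04 0.3 -0.1 0 0 -0.2" --pt "0.06 0.45 -0.2 0 0 -0.3" --pt "0.08 0.6 -0.2 0 0 -0.427" --pt "0.1 0.75 -0.2 0 0 -0.427" --pt "0.11 0.9 -0.2 0 0 -0.427" --pt "0.12 1 -0.2 0 0 -0.427" --pt "0.126 1 -0.2 0 0 -0.427" --claw 84

```text
t: 10.12
position: [524.5, 137.0, 210.5]
eef_rot: [-0.001, 0.769, 0.639, -0.001]
force: [0.1, -1.2, -0.6]
width: 83.8
finger_force: 0.0
```

play_rows --pt "0 0.13 -0.1 0 0 0" --pt "0 0.26 -0.2 0 0 0" --pt "0 0.263 -0.3 0 0 0" --pt "0 0.263 -0.4 0 0 0" --pt "0 0.263 -0.48 0 0 0" --pt "0 0.263 -0.518 0 0 0" --pt "0 0.263 -0.518 0 0 0" --pt "0 0.263 -0.518 0 0 0"

```text
t: 11.12
position: [527.8, 238.5, 6.5]
eef_rot: [0.001, 0.771, 0.637, 0.001]
force: [-0.1, -0.1, 0.1]
width: 84.5
finger_force: 0.0
```

play_rows --pt "0 0 0 0 0 0" --pt "0 0 0 0 0 0" --pt "0 0 0 0 0 0" --pt "0 0 0 0 0 0" --pt "0 0 0 0 0 0" --claw 30

```text
t: 11.75
position: [527.0, 238.5, 5.3]
eef_rot: [0.0, 0.771, 0.637, 0.0]
force: [0.1, -0.3, 1.4]
width: 49.6
finger_force: 30.0
```

play_rows --pt "0 0 0.1 0 0 0" --pt "0 0 0.22 0 0 0" --pt "0 0 0.36 0 0 0" --pt "-0.02 -0.1 0.48 0 0 0" --pt "-0.05 -0.22 0.5 0 0 0.1" --pt "-0.08 -0.36 0.5 0 0 0.2" --pt "-0.1 -0.5 0.5 0 0 0.3" --pt "-0.12 -0.64 0.5 0 0 0.4" --pt "-0.126 -0.78 0.5 0 0 0.427" --pt "-0.126 -0.9 0.5 0 0 0.427" --pt "-0.126 -0.97 0.5 0 0 0.427" --pt "-0.126 -1 0.5 0 0 0.427"

```text
t: 13.25
position: [475.3, -162.3, 203.7]
eef_rot: [-0.001, 0.654, 0.756, -0.0]
force: [0.7, 0.7, -3.8]
width: 49.7
finger_force: 30.0
```

play_rows --pt "0 -0.067 0 0 0 0" --pt "0 -0.067 -0.06 0 0 0" --pt "0 -0.067 -0.12 0 0 0" --pt "0 -0.067 -0.17 0 0 0" --pt "0 -0.067 -0.17 0 0 0" --pt "0 -0.067 -0.17 0 0 0" --pt "0 -0.067 -0.17 0 0 0"

```text
t: 14.12
position: [476.9, -188.5, 138.2]
eef_rot: [0.001, 0.653, 0.757, 0.0]
force: [0.0, 0.4, -5.1]
width: 50.0
finger_force: 30.0
```

Run:
```python
from bench import imaging,env
import pickle,cv2,numpy as np
d={n:imaging.camera(n) for n in("wrist","scene")};pickle.dump(d,open("k.pkl","wb"))
cv2.imwrite("pics/k.png",d["wrist"]["image"])
s=env.get_state();print(s["position"],s["width"],s["eef_rot"],s["force"])
```

```text
[ 476.73756113 -188.57524069  137.89699194] 49.63463360600947 [7.69224420e-04 6.53525532e-01 7.56904076e-01 8.06484783e-05] [-0.52350751  0.07527073 -4.60276515]
```

play_rows --pt "0 0 -0.02 0 0 0" --pt "0 0 -0.04 0 0 0" --pt "0 0 -0.055 0 0 0" --pt "0 0 -0.066 0 0 0" --pt "0 0 -0.066 0 0 0" --pt "0 0 -0.066 0 0 0"

```text
t: 14.98
position: [476.4, -188.5, 110.8]
eef_rot: [0.0, 0.654, 0.757, 0.0]
force: [0.3, -0.3, -3.9]
width: 50.1
finger_force: 30.0
```

play_rows --pt "0 0 -0.004 0 0 0" --pt "0 0 -0.008 0 0 0" --pt "0 0 -0.01 0 0 0" --pt "0 0 -0.01 0 0 0"

```text
t: 15.48
position: [476.2, -188.3, 106.5]
eef_rot: [-0.0, 0.654, 0.757, -0.0]
force: [-0.3, 0.3, -4.3]
width: 49.9
finger_force: 30.0
```

play_rows --pt "0 0 -0.003 0 0 0" --pt "0 0 -0.006 0 0 0" --pt "0 0 -0.008 0 0 0" --pt "0 0 -0.009 0 0 0" --pt "0 0 -0.009 0 0 0"

```text
t: 16.1
position: [476.2, -188.3, 103.3]
eef_rot: [-0.0, 0.654, 0.757, -0.0]
force: [-1.4, 1.0, -0.3]
width: 49.7
finger_force: 30.0
```

play_rows --pt "0 0 -0.001 0 0 0" --pt "0 0 -0.001 0 0 0"

```text
t: 16.35
position: [476.2, -188.3, 103.3]
eef_rot: [-0.0, 0.654, 0.757, -0.0]
force: [-4.2, 2.4, 5.2]
width: 50.0
finger_force: 30.0
```

play_rows --pt "0 0 0 0 0 0" --pt "0 0 0 0 0 0" --pt "0 0 0 0 0 0" --pt "0 0 0.1 0 0 0" --pt "0 0 0.25 0 0 0" --pt "0 -0.1 0.4 0 0 0" --pt "0 -0.25 0.45 0 0 0" --pt "0 -0.37 0.45 0 0 0" --pt "0 -0.37 0.45 0 0 0" --pt "0 -0.37 0.45 0 0 0" --claw 80

```text
t: 17.6
position: [476.1, -335.8, 282.0]
eef_rot: [-0.001, 0.654, 0.757, 0.0]
force: [-0.4, -0.3, -0.2]
width: 80.2
finger_force: 0.0
```

Run:
```python
from bench import imaging,env
import pickle,cv2,numpy as np
d={n:imaging.camera(n) for n in("wrist","scene")};pickle.dump(d,open("m.pkl","wb"))
s=env.get_state();print(s["position"],s["width"])
cv2.imwrite("pics/m.png",cv2.resize(d["wrist"]["image"][:260,180:400],(508,600),interpolation=cv2.INTER_CUBIC))
from h import *
print(proj(d["wrist"],[(476.2-.145*t,-186.5+.989*t,z) for t,z in((0,98),(108,98),(-108,98),(-76,123))]))
```

```text
[ 476.36455211 -335.08435907  282.31254212] 79.98244209767938
[[300.45429853  57.65535233]
 [301.82424524 -57.34672384]
 [298.90188314 159.82932326]
 [300.82935905 131.88517267]]
```

View pics/m.png

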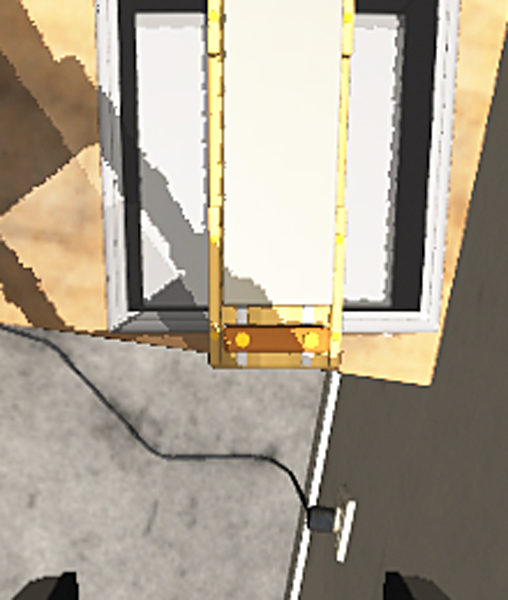

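The stone is seated between the lips with the sliding stop still open, gap at rows 304–326 of the crop. Next: shut the fingers, come down behind the stop and push along the holder's +y.

play_rows --pt "0.0435 0.078 0 0 0 0" --pt "0.0435 0.078 -0.1 0 0 0" --pt "0.0435 0.078 -0.2 0 0 0" --pt "0.0435 0.078 -0.3 0 0 0" --pt "0.0435 0.078 -0.38 0 0 0" --pt "0.0435 0.078 -0.43 0 0 0" --pt "0.0435 0.078 -0.444 0 0 0" --pt "0.0435 0.078 -0.444 0 0 0" --pt "0.0435 0.078 -0.444 0 0 0" --claw 0

```text
t: 18.82
position: [494.4, -305.5, 106.4]
eef_rot: [0.001, 0.653, 0.757, -0.0]
force: [-0.4, -0.5, 0.7]
width: 0.2
finger_force: 0.0
```

play_rows --pt "-0.0015 0.01 0 0 0 0" --pt "-0.003 0.02 0 0 0 0" --pt "-0.0045 0.03 0 0 0 0" --pt "-0.006 0.04 0 0 0 0" --pt "-0.006 0.04 0 0 0 0"

```text
t: 19.45
position: [491.3, -289.0, 105.2]
eef_rot: [0.0, 0.654, 0.757, -0.0]
force: [0.5, -1.3, -0.4]
width: 0.5
finger_force: 0.4
```

play_rows --pt "-0.0008 0.005 0 0 0 0" --pt "-0.0015 0.01 0 0 0 0" --pt "-0.0022 0.015 0 0 0 0" --pt "-0.0022 0.015 0 0 0 0"

```text
t: 19.95
position: [490.5, -283.3, 105.2]
eef_rot: [0.0, 0.654, 0.757, -0.0]
force: [1.0, -3.2, 0.3]
width: 0.3
finger_force: 1.5
```

play_rows --pt "-0.0004 0.003 0 0 0 0" --pt "-0.0008 0.006 0 0 0 0" --pt "-0.0008 0.006 0 0 0 0"

```text
t: 20.32
position: [490.2, -281.3, 105.2]
eef_rot: [0.001, 0.654, 0.757, -0.0]
force: [0.7, -5.7, -1.0]
width: 0.5
finger_force: 2.6
```

play_rows --pt "-0.0003 0.002 0 0 0 0" --pt "-0.0006 0.004 0 0 0 0" --pt "-0.0006 0.004 0 0 0 0"

```text
t: 20.7
position: [489.9, -279.7, 105.2]
eef_rot: [0.001, 0.654, 0.757, -0.0]
force: [1.1, -4.9, -0.8]
width: 0.2
finger_force: 2.5
```

play_rows --pt "-0.0003 0.002 0 0 0 0" --pt "-0.0006 0.004 0 0 0 0" --pt "-0.0006 0.004 0 0 0 0"

```text
t: 21.08
position: [489.7, -278.0, 105.2]
eef_rot: [0.001, 0.654, 0.757, -0.0]
force: [0.8, -5.4, -0.5]
width: 0.3
finger_force: 2.5
```

play_rows --pt "-0.0003 0.002 0 0 0 0" --pt "-0.0006 0.004 0 0 0 0" --pt "-0.0006 0.004 0 0 0 0"

```text
t: 21.45
position: [489.5, -277.1, 105.2]
eef_rot: [0.001, 0.654, 0.757, -0.001]
force: [1.1, -7.5, -2.0]
width: 0.5
finger_force: 3.5
```

play_rows --pt "-0.0003 0.002 0 0 0 0" --pt "-0.0006 0.004 0 0 0 0" --pt "-0.0006 0.004 0 0 0 0"

```text
t: 21.82
position: [489.9, -276.8, 105.8]
eef_rot: [0.003, 0.654, 0.757, -0.001]
force: [2.7, -9.1, -2.5]
width: 0.5
finger_force: 5.2
```

play_rows --pt "-0.0006 0.004 0 0 0 0" --pt "-0.0012 0.008 0 0 0 0" --pt "-0.0012 0.008 0 0 0 0"

```text
t: 22.2
position: [490.2, -276.4, 107.1]
eef_rot: [0.005, 0.654, 0.757, -0.003]
force: [2.0, -16.6, -1.6]
width: 0.2
finger_force: 8.4
```

Run:
```python
from bench import env
s=env.get_state();print(s["position"],s["force"],s["ft_torque"])
```

```text
[ 490.19965253 -276.35857623  107.13094749] [  1.96530757 -16.60946871  -1.55709939] [-3.12696928 -0.50027347 -0.0671247 ]
```

play_rows --pt "0.003 -0.02 0 0 0 0" --pt "0.006 -0.05 0 0 0 0" --pt "0.006 -0.06 0.1 0 0 0" --pt "0.0 -0.1 0.25 0 0 0" --pt "-0.03 -0.15 0.4 0 0 0" --pt "-0.03 -0.17 0.44 0 0 0" --pt "-0.03 -0.17 0.44 0 0 0" --pt "-0.03 -0.17 0.44 0 0 0"

```text
t: 23.2
position: [476.1, -338.0, 278.8]
eef_rot: [-0.002, 0.653, 0.757, 0.0]
force: [0.3, -0.0, -0.3]
width: 0.7
finger_force: 0.0
```

Run:
```python
from bench import imaging,env
from h import *
np.set_printoptions(suppress=True,precision=1)
c=imaging.camera("wrist");s=imaging.camera("scene");pickle.dump((c,s),open("n.pkl","wb"));print(env.get_state()["position"])
m=pickle.load(open("m.pkl","rb"))["wrist"]
ax=np.array([-.145,.989])
for nm,k in(("before",m),("after",c)):
    t=np.arange(-112,-55,1.5)
    for off in(0,-14,):
        P=np.array([[476.2+ax[0]*a+off*.989,-186.5+ax[1]*a+off*.145,110] for a in t])
        q=proj(k,P).astype(np.float32);v=cv2.remap(k["image"],q[:,:1],q[:,1:],1)[:,0].astype(int)
        sat=v.max(1)-v.min(1)
        print(nm,off,[(round(a),*x) for a,x in zip(t.tolist(),v.tolist())])
```

```text
[ 476.1 -337.9  278.7]
before 0 [(-112, 159, 169, 175), (-110, 160, 170, 175), (-109, 159, 169, 175), (-108, 167, 173, 177), (-106, 117, 151, 173), (-104, 78, 157, 201), (-103, 93, 175, 219), (-102, 93, 175, 219), (-100, 96, 179, 222), (-98, 68, 133, 178), (-97, 35, 86, 149), (-96, 42, 99, 168), (-94, 42, 99, 169), (-92, 41, 98, 166), (-91, 40, 98, 165), (-90, 40, 97, 163), (-88, 40, 97, 161), (-86, 17, 43, 77), (-85, 61, 100, 121), (-84, 94, 178, 227), (-82, 92, 182, 226), (-80, 124, 205, 236), (-79, 176, 255, 255), (-78, 148, 241, 247), (-76, 166, 199, 221), (-74, 250, 255, 255), (-73, 244, 252, 253), (-72, 242, 251, 253), (-70, 242, 251, 253), (-68, 242, 251, 253), (-67, 242, 251, 253), (-66, 242, 251, 253), (-64, 242, 251, 253), (-62, 242, 251, 253), (-61, 242, 251, 252), (-60, 241, 251, 253), (-58, 241, 251, 252), (-56, 241, 251, 253)]
before -14 [(-112, 161, 171, 177), (-110, 163, 171, 178), (-109, 163, 171, 178), (-108, 165, 171, 177), (-106, 111, 139, 160), (-104, 64, 136, 179), (-103, 76, 155, 200), (-102, 75, 155, 200), (-100, 78, 157, 203), (-98, 57, 119, 162), (-97, 35, 8
[... 1552 characters left out ...]
6, 175), (-103, 92, 142, 173), (-102, 138, 175, 197), (-100, 133, 172, 197), (-98, 132, 172, 197), (-97, 133, 173, 198), (-96, 119, 153, 175), (-94, 111, 137, 154), (-92, 110, 135, 155), (-91, 109, 134, 153), (-90, 127, 170, 198), (-88, 128, 170, 198), (-86, 126, 169, 198), (-85, 124, 171, 199), (-84, 132, 179, 209), (-82, 56, 87, 114), (-80, 34, 84, 149), (-79, 43, 120, 191), (-78, 43, 216, 250), (-76, 40, 232, 254), (-74, 43, 230, 255), (-73, 43, 133, 202), (-72, 36, 82, 152), (-70, 33, 53, 76), (-68, 194, 212, 218), (-67, 249, 254, 254), (-66, 245, 253, 254), (-64, 245, 252, 253), (-62, 244, 252, 253), (-61, 245, 252, 253), (-60, 244, 252, 253), (-58, 244, 252, 253), (-56, 244, 252, 253)]
```

play_rows --pt "0 0.1 0.03 0 0 0" --pt "0 0.25 0.06 0 0 0" --pt "0 0.3 0.06 0 0 0" --pt "0 0.3 0.06 0 0 0" --pt "0 0.3 0.06 0 0 0"

```text
t: 23.92
position: [476.3, -220.0, 304.0]
eef_rot: [-0.001, 0.654, 0.757, -0.0]
force: [-0.5, -0.5, 0.5]
width: 0.3
finger_force: 0.0
```

Run:
```python
from bench import imaging,env
from h import *
c=imaging.camera("wrist");pickle.dump(c,open("p.pkl","wb"));print(env.get_state()["position"])
M=np.array(c["camera_from_world"]);print((-M[:3,:3].T@M[:3,3]).round())
ax=np.array([-.145,.989])
for off in(0,-12,12):
  for lo,hi in((-112,-60),(60,116)):
    t=np.arange(lo,hi,1.);P=np.array([[476.2+ax[0]*a+off*.989,-186.5+ax[1]*a+off*.145,116] for a in t])
    q=proj(c,P).astype(np.float32);v=cv2.remap(c["image"],q[:,:1],q[:,1:],1)[:,0].astype(int)
    # class: S stone(low sat bright/grey), R red-brown stop, Y wood, K dark
    s=""
    for b,g,r in v: s+= "S" if r-b<45 and r>120 else "K" if r<100 else "R" if r-g>45 else "Y"
    print(off,lo,s,v[:, :].sum(1)[:0])
# stone corners: saturation mask -> quad at z=123
v=c["image"].astype(int);k=proj(c,[(476,-185,123)])[0];m=((v.max(2)-v.min(2)<40)&(v.max(2)>225)).astype(np.uint8)
m=cv2.morphologyEx(m,cv2.MORPH_OPEN,np.ones((3,3)));n,l,st,_=cv2.connectedComponentsWithStats(m);i=l[int(k[1]),int(k[0])];print(k,st[i])
b=cv2.boxPoints(cv2.minAreaRect(np.argwhere(l==i)[:,::-1].astype(np.float32)));print(plane(c,b,123).round(1).tolist())
```

```text
[ 476.2931801  -220.18531357  304.07194087]
[ 464. -138.  474.]
0 -112 KKKKKKKKKSSSSSSYYYYYYYYYYYYYYYYRRRRRRRRRRSSSSSSSSSSS []
0 60 SSSSSSSSSSSSSSSSSSSSSRRRRRRRRRRRRRRRYYYYYYYYYYYRYKKKKKKK []
-12 -112 KKKKKKKKKSSSSSSYYYYYYYYYYYYYYYYRRRRRRRRRRSSSSSSSSSSS []
-12 60 SSSSSSSSSSSSSSSSSSSSSRRRRRRRRRRRRRRRRYYYYYYYYYYYYYYKKKKK []
12 -112 KKKKKKYSSSSSSSSYYYYYYYYYYYYYYYYRRRRRRRRRRSSSSSSSSSSS []
12 60 SSSSSSSSSSSSSSSSSSSSSRRRRRRRYYRRRRRRYYYYYYYYYYYYKKKKKKKK []
[284.28129214 164.61749411] [     0      0    560    420 228289]
[[147.9, -49.9, 123.0], [740.1, 35.8, 123.0], [1000.4, -535.1, 123.0], [59.8, -675.0, 123.0]]
```

```bash
python3 -c "
from bench import hand_in
print(hand_in())"
```

```text
the job is handed in; nothing more can be done
None
```

I've handed the job in at about 24 s: the holder is across the trough, the whetstone is set in its bed, and the sliding stop is pushed up snug against it. The last pictures show no gap at either end of the stone. No verdict came back.

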